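# Close and clip down a findings case

## Task

Close the lid of the grey findings case and fold each of its three clip flaps down over the lid rim until it snaps and stays down. The flaps break easily: press them no harder than a firm thumb (never more than 18 N), and leave the other things on the bench where they are.

Things in the scene. Friction and masses are not known exactly. Their poses are not given: they have to be found in the camera images.
- case: grey plastic findings case fixed to the bench: open tray 110 (x) x 170 (y) x 75 mm high, walls 4 mm, with small compartments. Origin: centre of its underside, on the bench. Its x axis points away from the robot to the lid-hinge side, y to the left end, z up; it stands turned up to 0.35 rad.
- lid (a joint): angle of the case's lid, rad: 0 shut flat on the tray, grows as it opens, end stop 1.85 (leaning back 16 degrees past upright). Stiff friction hinge: the lid stays where it is left and must be pushed all the way down (3 to 5 N near its free edge). A plate 116 x 176 x 8 mm, about 0.25 kg, carrying the three clips on small ears.
- lid_hinge (a point): midpoint of the lid's hinge line, at case (+55, 0, +75) mm. Axes of the lid: x from the free edge to the hinge, y along the hinge, z out of the lid's outer (top) face. The outer face is 8 mm along z from the hinge line.
- lid_edge (a point): middle of the lid's free edge on the outer face, 113 mm from the hinge line. The front clip hangs here and sticks out up to 70 mm past the edge: push the lid shut on its outer face near a corner, 60 to 75 mm left or right of the middle, to keep the gripper clear of that flap.
- clip_front (a joint): angle of the clip flap on the near side (case -x) of the lid rim, rad: 0 hanging straight down, 1.57 sticking out level. A weak spring holds it open at about 1.6 (limit 1.8) and throws it open again until it has snapped. It snaps and stops at an angle of its own, anywhere from 0 to 0.52, not known beforehand (its catch sits up to 18 mm farther out or in), and then stays there.
- flap_front: the flap plate of that clip. Origin: middle of the clip's hinge line; lid shut: at case (-72, 0, +79) mm. With the flap hanging down its x axis points out from the case; y along the hinge. A plate 40 mm wide, 50 mm long from the hinge, 4 mm thick, its outer face 11 mm outside the hinge line when it hangs down; a hook inside its lower end snaps into a spring catch on the tray wall.
- flap_front_end (a point): middle of that flap's free end, on its outer face. Push the flap about 32 mm from its hinge, inward and down along its arc: the snap takes 5 to 9 N (up to 13 N straight inward, as the fingertip then rubs); a few mm later comes a hard stop. More than 18 N on a flap breaks it, soon reached past the stop; stopping short leaves it unsnapped.
- clip_left (a joint): angle of the clip flap on the left end (case +y) of the lid rim, rad: 0 hanging straight down, 1.57 sticking out level. A weak spring holds it open at about 1.6 (limit 1.8) and throws it open again until it has snapped. It snaps and stops at an angle of its own, anywhere from 0 to 0.52, not known beforehand (its catch sits up to 18 mm farther out or in), and then stays there.
- flap_left: the flap plate of that clip. Origin: middle of the clip's hinge line; lid shut: at case (-5, +102, +79) mm. With the flap hanging down its x axis points out from the case; y along the hinge. A plate 40 mm wide, 50 mm long from the hinge, 4 mm thick, its outer face 11 mm outside the hinge line when it hangs down; a hook inside its lower end snaps into a spring catch on the tray wall.
- flap_left_end (a point): middle of that flap's free end, on its outer face. Push the flap about 32 mm from its hinge, inward and down along its arc: the snap takes 5 to 9 N (up to 13 N straight inward, as the fingertip then rubs); a few mm later comes a hard stop. More than 18 N on a flap breaks it, soon reached past the stop; stopping short leaves it unsnapped.
- clip_right (a joint): angle of the clip flap on the right end (case -y) of the lid rim, rad: 0 hanging straight down, 1.57 sticking out level. A weak spring holds it open at about 1.6 (limit 1.8) and throws it open again until it has snapped. It snaps and stops at an angle of its own, anywhere from 0 to 0.52, not known beforehand (its catch sits up to 18 mm farther out or in), and then stays there.
- flap_right: the flap plate of that clip. Origin: middle of the clip's hinge line; lid shut: at case (-5, -102, +79) mm. With the flap hanging down its x axis points out from the case; y along the hinge. A plate 40 mm wide, 50 mm long from the hinge, 4 mm thick, its outer face 11 mm outside the hinge line when it hangs down; a hook inside its lower end snaps into a spring catch on the tray wall.
- flap_right_end (a point): middle of that flap's free end, on its outer face. Push the flap about 32 mm from its hinge, inward and down along its arc: the snap takes 5 to 9 N (up to 13 N straight inward, as the fingertip then rubs); a few mm later comes a hard stop. More than 18 N on a flap breaks it, soon reached past the stop; stopping short leaves it unsnapped.
- bench_block: steel bench block, 55 x 55 x 18 mm; a bystander, origin at its underside
- bead_jar: jar with a steel cap, 48 mm wide, 65 mm high; a bystander, origin at its underside
- tape_roll: roll of paper tape, 60 mm wide, 22 mm high; a bystander, origin at its underside
- wire_spool: spool of copper wire, 48 mm wide, 32 mm high; a bystander, origin at its underside
- hammer: hammer lying on the bench; a bystander
- bowl: white bowl, 100 mm wide, 40 mm high; a bystander, origin at its underside
- brush: brush lying on the bench; a bystander

How it is judged:
By the outcome, as a careful person would: the job done as asked, in the order asked, and still so for the second after the job is handed in, with the robot touching nothing.
It also fails if it takes over 69 s, if anything falls off the work surface, if the arm or the gripper's body presses on something with over 40 N, if the wrist force passes 120 N, or if a joint passes its speed limit or range.

## Robot

A 7-joint arm with a two-finger parallel gripper is mounted at the origin on the work surface. World frame = base frame: x ahead of the robot, y to its left, z up, the work surface at z = 0. Lengths are in mm, angles in rad, forces in N, time in s.
With the tool pointing down it reaches from about 400 to 875 mm from the base axis. Payload 4.4 kg.
Tool frame: the origin (TCP) lies midway between the tips of the shut fingers; the grasp point (between the pads) lies ctrl.grip_depth behind it (ctrl.grip_depth is the distance from the TCP to the grasp point, in mm); z points along the fingers, y is the line along which they close (so a half turn about z gives the same grasp; the last joint's range is limited). The gripper opens to 85 mm and grips with 20 to 120 N. Pads are 22 mm wide; open, the fingers measure 114 mm over their backs; the gripper's body (76 mm by 85 mm) begins 54 mm behind the grasp point. The pads swing forward as they close: fully open they stand 13 mm farther back than shut.
Start: joints at [-1.372, 0.628, 0.038, 1.517, -0.027, 0.996, -0.02], TCP at [170.091, 627.365, 231.313] pointing down, gripper open.
Joint ranges: [-3.06, 3.06], [-0.37, 2.12], [-1.25, 1.32], [0.18, 2.47], [-1.1, 4.24], [0.23, 1.98], [-2.94, 2.94]. Speed limits (rad/s): [2.57, 2.57, 3.14, 3.14, 3.14, 3.14, 3.14].

## Interface

Orientations are given as [roll, pitch, yaw] about the fixed x, y, z axes, in that order (R = Rz(yaw) Ry(pitch) Rx(roll)).
In Python, from cell import ctrl gives the robot as it stands.
- The arm moves only by the tool carry_out, never from a script. Its argument "deltas" is one flat list of numbers, 7 for each row, row after row: the turn, a rotation vector about the tool's x, y, z in degrees, then the shift along the tool's x, y, z in m, then the closure, from -1 (fully open) to 1 (shut). In form: [wx, wy, wz, dx, dy, dz, claw, wx, wy, wz, dx, dy, dz, claw, ...]. A call has 1 to 12 rows; each row shifts and turns the commanded pose from where the row before left it, along the tool's axes as they then stand; what a row does not reach is not made up. A row lasts 1/8 s, in which the tool goes at most 62.5 mm and 10.7 degrees, less where a joint would pass 70% of its speed; a pose out of reach is approached as far as the arm can. A call with a gripper value outside its range is refused whole. The fingers move at their own pace and stop on an object; the grip force is fixed at half the most. Time passes only in rows, so rows that do not move let the fingers close. It gives the time, the measured TCP pose, the force, the opening and the grip force at its end, in the units of the state.
- ctrl.read_state(): the state, without advancing time (a new reading comes with each control period).
- ctrl.get_image(name): name is "scene" or "side" or "wrist"; returns the picture (384x512x3 uint8, red, green, blue); there is no depth.
- ctrl.calibration(name): a dict with "mtx" (3x3 intrinsics, pixels), "R" (3x3) and "t" (3): a world point X has camera coordinates R X + t. Camera axes: x right, y down, z forward; pixel columns grow to the right and rows downward; lengths in mm; the calibration is good to about 2 mm. A picture is of the moment at which its call begins: read the wrist's pose just before it. calibration takes no time and is no camera call; for the wrist camera it gives the pose at the moment of the call.
- ctrl.finish_job(): hands the job in; it is judged then, once.
The state is a dict: "clock": time; "qpos": joint angles; "qd": joint speeds; "tau": joint torques, N m; "eef_pos": TCP position; "tool_rot": TCP orientation; "force": force on the tool from outside, world axes, zero at the start; "torque": the same for the moment, N m; "width": finger opening in mm; "gripper_force": force on a finger pad.
Only numpy, scipy, OpenCV 4.12 (cv2) and the standard library are available. Lean on these libraries where they do the work, as an engineer would, in place of code of your own. Each camera call takes 0.05 s, during which the arm holds its last target. There are 200 camera calls.

## Working session

There is one attempt and no reset: what is moved stays moved. The work goes in short steps, Python scripts to look and compute and a tool call to move; the robot and the scene stay as the last step left them, time stands still between calls to the robot, and variables do not carry over. Pictures are saved under pics/ and viewed, at most 10 in all, crops included, and the job is handed in when it is done.

Besides the shell and the picture viewer there is one more tool, called after "Call:" as name(argument=value, ...) on one line, values as JSON. carry_out: Moves the arm, as the interface text tells. Its arguments: {"type":"object","properties":{"deltas":{"type":"array"}},"required":["deltas"]}

```bash
ls; mkdir -p pics; python3 - <<'E'
from cell import ctrl
import cv2,numpy as np
s=ctrl.read_state();print(s)
for n in("scene","side"):
    im=ctrl.get_image(n);cv2.imwrite(f"pics/{n}0.png",im[:,:,::-1]);c=ctrl.calibration(n)
    print(n,np.round(c["mtx"],1).tolist(),np.round(c["R"],3).tolist(),np.round(c["t"]).tolist(), (-c["R"].T@c["t"]).round())
a=cv2.imread("pics/scene0.png");cv2.imwrite("pics/scene0b.png",cv2.resize(a,(800,600)))
a=cv2.imread("pics/side0.png");cv2.imwrite("pics/side0b.png",cv2.resize(a,(800,600)))
E
```

```text
pics
{'clock': 0.0, 'qpos': array([-1.3718114 ,  0.6293558 ,  0.0384583 ,  1.51839425, -0.02698283,
        0.99629014, -0.01998336]), 'qd': array([-0.0019215 , -0.00019802,  0.00039591,  0.00033622, -0.00100667,
        0.00100332, -0.00025454]), 'tau': array([ 7.39585848e-04, -5.63405156e+01,  1.22640911e+00, -1.93440181e+01,
        1.10477814e-02,  1.06668868e-02, -9.02143086e-06]), 'eef_pos': array([169.92607305, 626.73466269, 230.3747314 ]), 'tool_rot': array([-3.13966425e+00,  5.04989944e-05,  2.87681994e+00]), 'force': array([-0.70503464,  0.29321384,  0.55916381]), 'torque': array([-0.01805964,  0.00341854,  0.00244929]), 'gripper_force': 0.0, 'width': 85.13578933761576}
scene [[366.4, 0.0, 254.1], [0.0, 366.4, 196.1], [0.0, 0.0, 1.0]] [[0.579, 0.815, 0.006], [0.466, -0.326, -0.822], [-0.668, 0.479, -0.569]] [-344.0, -206.0, 1588.0] [1356. -547.  736.]
side [[467.3, 0.0, 259.2], [0.0, 467.3, 187.3], [0.0, 0.0, 1.0]] [[-0.998, -0.055, -0.015], [-0.028, 0.696, -0.717], [0.05, -0.716, -0.697]] [549.0, 100.0, 1489.0] [ 476. 1027. 1117.]
```

View pics/scene0b.png

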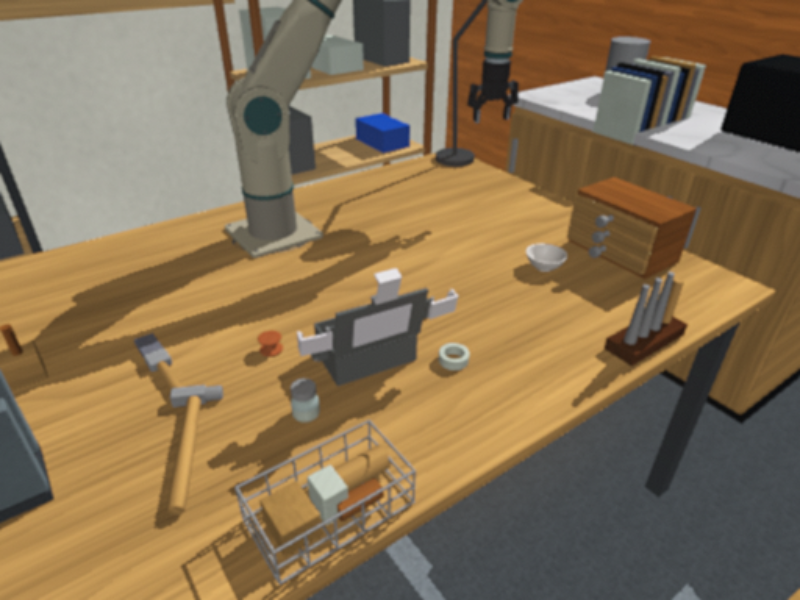

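View pics/side0b.png

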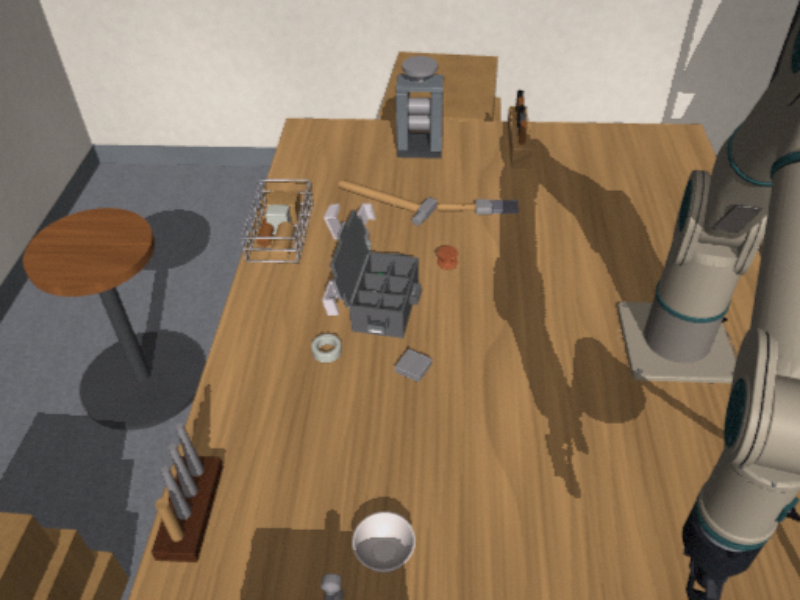

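The scene picture shows the case near (365,340) with its lid open and leaning away from the robot. In the side picture the tray rim corners are near (365,252), (418,258), (405,335) and (352,328). I'll enlarge both views.

```bash
python3 - <<'E'
import cv2,numpy as np
a=cv2.imread("pics/side0.png")[120:240,190:290]
b=cv2.imread("pics/scene0.png")[165:255,180:300]
A=cv2.resize(a,(400,480),interpolation=cv2.INTER_CUBIC);B=cv2.resize(b,(400,300),interpolation=cv2.INTER_CUBIC)
o=np.zeros((480,800,3),np.uint8);o[:,:400]=A;o[:300,400:]=B
cv2.imwrite("pics/crop0.png",o)
E
```

```text
(no output)
```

View pics/crop0.png

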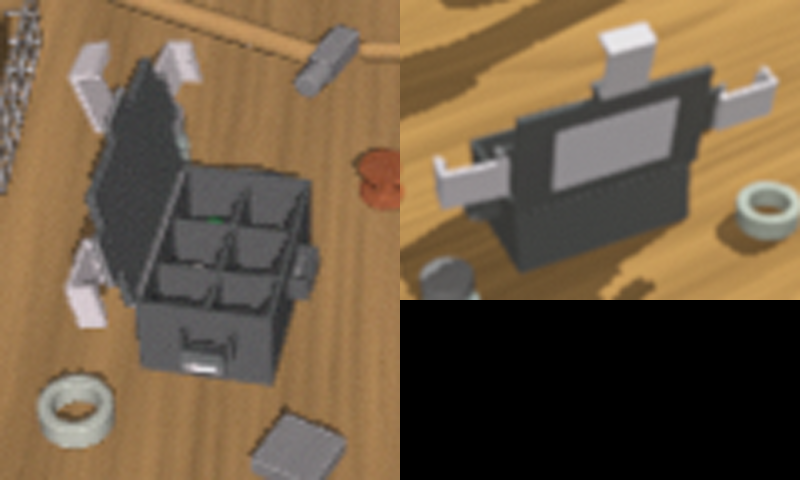

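```bash
cat > h.py <<'E'
from cell import ctrl
import cv2,numpy as np
from scipy.optimize import least_squares
def ray(n,px,z,c=None):
    c=c or ctrl.calibration(n);C=-c["R"].T@c["t"]
    d=c["R"].T@np.linalg.solve(c["mtx"],[px[0],px[1],1.]);return C+d*(z-C[2])/d[2]
def proj(n,X,c=None):
    c=c or ctrl.calibration(n);p=c["mtx"]@(c["R"]@X+c["t"]);return p[:2]/p[2]
def rz(a):return np.array([[np.cos(a),-np.sin(a),0],[np.sin(a),np.cos(a),0],[0,0,1]])
E
python3 - <<'E'
from h import *
S=lambda u,v:(190+u/4-.375,120+v/4-.375)
B=lambda u,v:(180+(u-400)*.3-.35,165+v*.3-.35)
M=[("side",S(311,181),(-55,-85,75)),("side",S(274,318),(-55,85,75)),("side",S(138,303),(55,85,75)),
("side",S(272,384),(-55,85,0)),("side",S(141,365),(55,85,0)),
("scene",B(523,271),(55,-85,0)),("scene",B(688,215),(55,85,0))]
for n,p,c in M: print(n,c,ray(n,p,c[2]).round(1))
def f(q): return np.concatenate([(np.array([q[0],q[1],0])+rz(q[2])@np.array(c)-ray(n,p,c[2]))[:2] for n,p,c in M])
r=least_squares(f,[600,0,0]);print(r.x,r.fun.reshape(-1,2).round(1))
x,y,w=r.x
# lid angle from free-edge corners in scene; lid pts: hinge + u back
h=np.array([x,y,0])
def lid(a,l):  # lid coords ->world ; closed axes = case axes
    R=np.array([[np.cos(a),0,np.sin(a)],[0,1,0],[-np.sin(a),0,np.cos(a)]])
    return h+rz(w)@(np.array([55,0,75])+R@np.array(l))
for a in (1.0,1.2,1.4,1.6,1.85):
    print(a,[((proj("scene",lid(a,l))-[180-.35,165-.35])/.3+[400,0]).round() for l in((-113,-88,8),(-113,88,8))],
     [((proj("side",lid(a,l))-[190-.4,120-.4])*4).round() for l in((-113,-88,0),(-113,88,0))])
E
```

```text
side (-55, -85, 75) [ 529.4 -153.6   75. ]
side (-55, 85, 75) [551.3   8.8  75. ]
side (55, 85, 75) [659.4  -3.3  75. ]
side (-55, 85, 0) [554.1  10.1   0. ]
side (55, 85, 0) [662.3  -6.4   0. ]
scene (55, -85, 0) [ 638.5 -167.6    0. ]
scene (55, 85, 0) [660.8  -1.7   0. ]
[ 5.95303268e+02 -7.98586972e+01 -1.34461899e-01] [[ 0.  -3.1]
 [ 0.9  2.9]
 [ 1.8  0.3]
 [-1.9  1.6]
 [-1.1  3.4]
 [-0.1 -3.8]
 [ 0.4 -1.3]]
1.0 [array([479.,  79.]), array([665.,  29.])] [array([252.,  81.]), array([205., 226.])]
1.2 [array([488.,  82.]), array([676.,  31.])] [array([228.,  69.]), array([179., 213.])]
1.4 [array([497.,  91.]), array([689.,  38.])] [array([201.,  60.]), array([150., 204.])]
1.6 [array([508., 105.]), array([702.,  51.])] [array([174.,  56.]), array([120., 199.])]
1.85 [array([522., 130.]), array([718.,  73.])] [array([141.,  56.]), array([ 84., 199.])]
```

Both views give a case origin near (595,-80) and a yaw of about -0.134. The lid is open about 1.8 rad. I'm closing the gripper and heading for a point behind the lid's left corner.

Call:
carry_out(deltas=[0, 0, -7.5, 0, 0, -0.035, 1, 0, 0, 0, -0.02, -0.018, -0.035, 1, 0, 0, 0, -0.04, -0.036, 0, 1, 0, 0, 0, -0.04, -0.036, 0, 1, 0, 0, 0, -0.04, -0.036, 0, 1, 0, 0, 0, -0.04, -0.036, 0, 1, 0, 0, 0, -0.04, -0.036, 0, 1, 0, 0, 0, -0.04, -0.036, 0, 1, 0, 0, 0, -0.04, -0.036, 0, 1, 0, 0, 0, -0.04, -0.036, 0, 1, 0, 0, 0, -0.04, -0.036, 0, 1, 0, 0, 0, -0.04, -0.036, 0, 1])

```text
clock: 1.6
eef_pos: [536.6, 195.2, 301.0]
tool_rot: [-3.141, -0.001, 3.008]
force: [0.5, 0.2, -0.3]
width: 0.3
gripper_force: 0.0
```

Call:
carry_out(deltas=[0, 0, 0, -0.044, -0.039, 0, 1, 0, 0, 0, -0.044, -0.039, 0, 1, 0, 0, 0, -0.044, -0.039, 0, 1, 0, 0, 0, -0.044, -0.039, 0, 1, 0, 0, 0, -0.044, -0.039, 0, 1, 0, 0, 0, 0, 0, 0, 1])

```text
clock: 2.35
eef_pos: [728.9, -32.9, 299.1]
tool_rot: [-3.137, -0.001, 3.0]
force: [-0.4, -0.1, -0.1]
width: 0.2
gripper_force: 0.0
```

```bash
python3 - <<'E'
from h import *
s=ctrl.read_state();print(s["clock"],s["eef_pos"].round(1),s["tool_rot"].round(3),s["qpos"].round(2),s["force"].round(1))
c=ctrl.calibration("wrist");im=ctrl.get_image("wrist")
A=cv2.resize(im[:,:,::-1],(400,300));
b=ctrl.get_image("scene")[115:255,170:357];B=cv2.resize(b[:,:,::-1],(400,300))
cv2.imwrite("pics/w1.png",np.hstack([A,B]))
print(c["mtx"].round(1).tolist(),(-c["R"].T@c["t"]).round(1),c["R"].round(2).tolist())
E
```

```text
2.35 [728.9 -32.9 299.1] [-3.137e+00 -1.000e-03  3.000e+00] [-0.06  0.71  0.12  1.16 -0.08  1.28  1.49] [-0.4 -0.1 -0.1]
[[279.8, 0.0, 259.1], [0.0, 279.8, 194.1], [0.0, 0.0, 1.0]] [654.3 -22.6 442.2] [[0.14, 0.99, -0.0], [0.94, -0.13, 0.3], [0.3, -0.05, -0.95]]
```

View pics/w1.png

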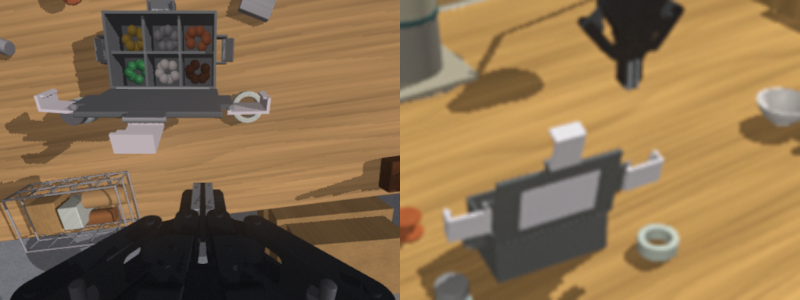

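The wrist picture shows the tray's near rim from (103,12) to (217,12) in the half-size frame, the lid edge-on at row 105, and the knuckles spreading wide along tool y. I'll check the case pose from a finer crop of it, then turn the tool 90 degrees.

Call:
carry_out(deltas=[0, 0, 10, 0, 0, 0, 1, 0, 0, 10, 0, 0, 0, 1, 0, 0, 10, 0, 0, 0, 1, 0, 0, 10, 0, 0, 0, 1, 0, 0, 10, 0, 0, 0, 1, 0, 0, 10, 0, 0, 0, 1, 0, 0, 10, 0, 0, 0, 1, 0, 0, 10, 0, 0, 0, 1, 0, 0, 10, 0, 0, 0, 1, 0, 0, 0, 0, 0, 0, 1])

```text
clock: 3.7
eef_pos: [727.3, -23.5, 301.3]
tool_rot: [-3.141, -0.001, 1.441]
force: [-1.0, -0.2, -0.5]
width: -0.1
gripper_force: 0.0
```

```bash
python3 - <<'E'
from h import *
s=ctrl.read_state();print(s["clock"],s["eef_pos"].round(1),s["tool_rot"].round(3),s["qpos"].round(2))
# previous wrist frame calibration
c=dict(mtx=np.array([[279.8,0,259.1],[0,279.8,194.1],[0,0,1]]),R=None)
# rebuild R from tool pose at that frame: tilt known ; use printed C
x=np.array([0.1411,0.990,0]);x/=np.linalg.norm(x);z=np.array([.30,-.0428,-.953]);z/=np.linalg.norm(z);y=np.cross(z,x)
R=np.array([x,y,z]);C=np.array([654.3,-22.6,442.2]);c["R"]=R;c["t"]=-R@C
P=[ray(0,(u*1.28,v*1.28),75,c) for u,v in((103,12),(217,12))];print(np.round(P,1),np.linalg.norm(P[0]-P[1]),np.arctan2(-(P[1]-P[0])[0],(P[1]-P[0])[1]))
for l in((-55,-85,75),(-55,85,75)):
    X=np.array([595.3,-79.9,0])+rz(-.134)@np.array(l);print(X.round(1),(proj(0,X,c)/1.28).round(1))
E
```

```text
3.7 [727.3 -23.5 301.3] [-3.141e+00 -1.000e-03  1.441e+00] [-0.24  0.75  0.51  1.17 -0.35  1.31  0.11]
[[ 536.8 -153.    75. ]
 [ 560.4   12.4   75. ]] 167.02284540255278 -0.1415717869769366
[ 529.4 -156.8   75. ] [99.1  6.7]
[552.1  11.7  75. ] [215.9   5.7]
```

Call:
carry_out(deltas=[0, 0, 0, 0, 0, 0.045, 1, 0, 0, 0, 0, 0, 0.045, 1, 0, 0, 0, 0, 0, 0.045, 1, 0, 0, 0, 0, 0, 0, 1, 0, 0, 0, 0, -0.015, 0, 1, 0, 0, 0, 0, -0.015, 0, 1, 0, 0, 0, 0, -0.015, -0.004, 1, 0, 0, 0, 0, -0.009, -0.003, 1, 0, 0, 0, 0, -0.008, 0, 1, 0, 0, 0, 0, 0, 0, 1])

```text
clock: 4.95
eef_pos: [666.5, -17.4, 174.3]
tool_rot: [3.141, -0.001, 1.437]
force: [1.9, -0.8, 1.7]
width: -0.1
gripper_force: 0.7
```

Call:
carry_out(deltas=[0, 0, 0, 0, -0.01, 0.002, 1, 0, 0, 0, 0, -0.01, 0.003, 1, 0, 0, 0, 0, -0.009, 0.003, 1, 0, 0, 0, 0, -0.009, 0.004, 1, 0, 0, 0, 0, -0.008, 0.005, 1, 0, 0, 0, 0, -0.008, 0.006, 1, 0, 0, 0, 0, -0.007, 0.007, 1, 0, 0, 0, 0, -0.007, 0.007, 1, 0, 0, 0, 0, -0.006, 0.008, 1, 0, 0, 0, 0, -0.005, 0.008, 1, 0, 0, 0, 0, -0.004, 0.009, 1, 0, 0, 0, 0, -0.003, 0.009, 1])

```text
clock: 6.45
eef_pos: [580.6, -6.1, 101.5]
tool_rot: [-3.141, -0.0, 1.437]
force: [-0.6, 0.2, 1.4]
width: 0.1
gripper_force: 0.6
```

Call:
carry_out(deltas=[0, 0, 0, 0, -0.002, 0.008, 1, 0, 0, 0, 0, -0.001, 0.006, 1, 0, 0, 0, 0, 0, 0.004, 1, 0, 0, 0, 0, 0, 0.002, 1, 0, 0, 0, 0, 0, 0, 1])

```text
clock: 7.08
eef_pos: [578.1, -5.9, 83.1]
tool_rot: [-3.141, -0.0, 1.437]
force: [-2.3, -0.1, 7.5]
width: 0.1
gripper_force: 3.5
```

Call:
carry_out(deltas=[0, 0, 0, 0, 0, 0.002, 1, 0, 0, 0, 0, 0, 0.002, 1, 0, 0, 0, 0, 0, 0, 1, 0, 0, 0, 0, 0, 0, 1])

```text
clock: 7.58
eef_pos: [578.2, -5.9, 82.7]
tool_rot: [3.141, -0.003, 1.436]
force: [-9.3, 1.8, 36.9]
width: 0.1
gripper_force: 18.2
```

The lid is shut: the tip stands at 82.7 mm, and the lid's top should be at 83. I'm lifting off to look from above.

Call:
carry_out(deltas=[0, 0, 0, 0, 0, -0.02, 1, 0, 0, 0, 0, 0, -0.045, 1, 0, 0, 0, -0.018, 0.002, -0.045, 1, 0, 0, 0, -0.018, 0.002, -0.045, 1, 0, 0, 0, -0.018, 0.002, -0.045, 1, 0, 0, 0, -0.018, 0, -0.045, 1, 0, 0, 0, -0.018, 0, -0.005, 1, 0, 0, 0, 0, 0, 0, 1, 0, 0, 0, 0, 0, 0, 1, 0, 0, 0, 0, 0, 0, 1])

```text
clock: 8.82
eef_pos: [571.9, -94.5, 326.9]
tool_rot: [-3.139, -0.0, 1.438]
force: [-0.8, -0.3, -0.2]
width: -0.1
gripper_force: 0.0
```

```bash
python3 - <<'E'
from h import *
s=ctrl.read_state();print(s["clock"],s["eef_pos"].round(1),s["tool_rot"].round(3),s["qpos"].round(2),s["qd"].round(3).tolist(),s["force"].round(1))
c=ctrl.calibration("wrist");im=ctrl.get_image("wrist")
np.savez("w2.npz",**c)
cv2.imwrite("pics/w2.png",im[:,:,::-1]);cv2.imwrite("pics/w2b.png",cv2.resize(im[:,:,::-1],(800,600)))
for l in((-61,-88,83),(-61,88,83),(55,-88,83),(55,88,83),(-72,0,79),(-5,102,79),(-5,-102,79),(-55,-85,75)):
    X=np.array([595.3,-79.9,0])+rz(-.134)@np.array(l);print(l,X.round(1),(proj(0,X,c)*1.5625).round(1))
E
```

```text
8.825 [571.9 -94.5 326.9] [-3.139 -0.     1.438] [-0.25  0.48  0.57  1.6  -0.28  1.15  0.26] [0.001, -0.003, 0.006, -0.007, 0.004, 0.002, -0.001] [-0.8 -0.3 -0.2]
(-61, -88, 83) [ 523.1 -159.    83. ] [361.4 328.1]
(-61, 88, 83) [546.6  15.5  83. ] [355.5 128.1]
(55, -88, 83) [ 638.1 -174.5   83. ] [484.2 328.5]
(55, 88, 83) [661.6  -0.   83. ] [496.3 128.4]
(-72, 0, 79) [523.9 -70.3  79. ] [346.8 234.2]
(-5, 102, 79) [604.   21.9  79. ] [423.5 110.4]
(-5, -102, 79) [ 576.7 -180.3   79. ] [420.4 340.4]
(-55, -85, 75) [ 529.4 -156.8   75. ] [368.4 322.3]
```

View pics/w2b.png

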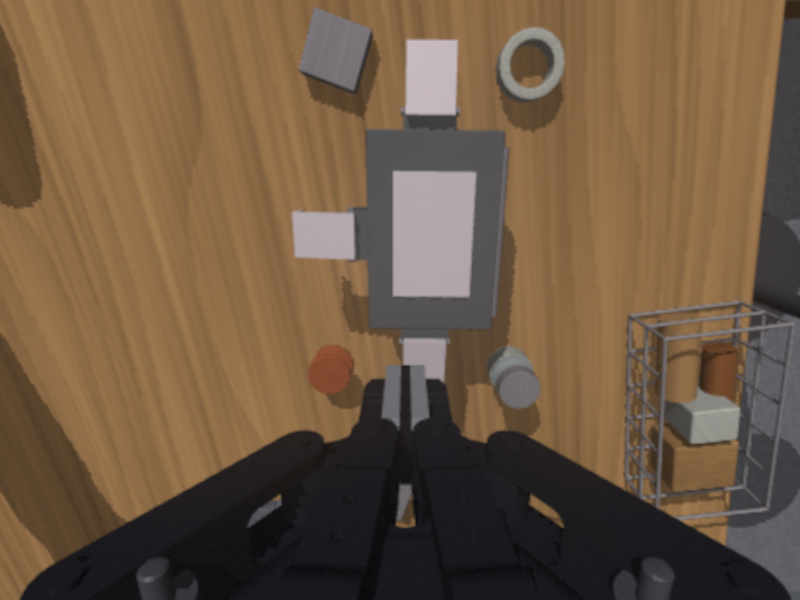

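The picture shows the lid flat, with corners at (367,329), (366,130), (504,132) and (491,329). The left flap reaches to (431,40) and the front flap to (294,235). The jar at (515,380) and the spool at (330,370) flank the right flap.

```bash
python3 - <<'E'
from h import *
c=dict(np.load("w2.npz"))
px=[(367,329),(366,130),(504,132),(491,329)];l=[(-58,-88),(-58,88),(58,88),(58,-88)]
P=np.array([ray(0,np.array(p)/1.5625,83,c) for p in px]);print(P.round(1),[np.linalg.norm(P[i]-P[i-1]).round(1) for i in range(4)])
r=least_squares(lambda q:np.concatenate([(np.array([q[0],q[1],0])+rz(q[2])@np.array([*a,0.])-p)[:2] for a,p in zip(l,P)]),[595,-80,-.13]);print(r.x,r.fun.reshape(-1,2).round(1))
h=r.x.copy();w=h[2];h[2]=0
for n,p,z in(("left outer",(406,115),90),("left outer",(457,115),90),("left end",(407,40),90),("left end",(457,41),90),("front end",(293,212),90),("front end",(294,258),90),("fr base",(355,212),90),("jar",(510,365),65),("jarcap",(518,388),65),("spool",(330,360),32),("block",(345,90),18),("block",(301,72),18),("block",(372,30),18),("tape",(531,64),22),("tape",(531,100),11)):
    print(n,(rz(-w)@(ray(0,np.array(p)/1.5625,z,c)-h)).round(1))
E
```

```text
[[ 528.2 -160.5   83. ]
 [ 554.9   12.9   83. ]
 [ 667.7   -3.6   83. ]
 [ 644.4 -175.8   83. ]] [np.float64(117.2), np.float64(175.5), np.float64(113.9), np.float64(173.8)]
[ 5.98786267e+02 -8.17693640e+01 -1.42122945e-01] [[ 0.7 -0.2]
 [-1.1  0.7]
 [ 1.   0.8]
 [-0.6 -1.3]]
left outer [-23.9  98.5  90. ]
left outer [17.  98.9 90. ]
left end [-23.8 151.6  90. ]
left end [ 14.6 151.3  90. ]
front end [-119.8   21.    90. ]
front end [-121.5  -19.    90. ]
fr base [-66.7  21.5  90. ]
jar [  84.3 -132.3   65. ]
jarcap [  94.7 -158.2   65. ]
spool [-104.5 -144.1   32. ]
block [-81.6 127.   18. ]
block [-122.   141.8   18. ]
block [-55.6 176.7  18. ]
tape [ 90.  149.8  22. ]
tape [ 95.8 121.1  11. ]
```

The lid corner fit agrees to about 1 mm with case (598.8,-81.8), yaw -0.142. Now I'll move over the left flap and tilt the tool 40° so it points inward and down.

Call:
carry_out(deltas=[0, 0, 0, 0.04, 0.005, 0, 1, 0, 0, 0, 0.04, 0.005, 0, 1, 0, 0, 0, 0.04, 0.005, 0, 1, 0, 0, 0, 0.041, 0.005, 0, 1, 0, -10, 0, 0, 0, 0, 1, 0, -10, 0, 0, 0, 0, 1, 0, -10, 0, 0, 0, 0, 1, 0, -10, 0, 0, 0, 0, 1, 0, 0, 0, 0, 0, 0, 1, 0, 0, 0, 0, 0, 0, 1])

```text
clock: 10.12
eef_pos: [613.4, 59.7, 329.0]
tool_rot: [3.141, 0.697, 1.435]
force: [-0.4, -1.2, 1.2]
width: -0.4
gripper_force: 0.0
```

```bash
cat >> h.py <<'E'
from scipy.spatial.transform import Rotation as Ro
H=np.array([598.8,-81.8,0]);W=-.142
def st():
    s=ctrl.read_state();R=Ro.from_euler("xyz",s["tool_rot"]).as_matrix();Rc=rz(-W)@R
    print(s["clock"],"case",(rz(-W)@(s["eef_pos"]-H)).round(1),"z",Rc[:,2].round(3),"x",Rc[:,0].round(3),"q",s["qpos"].round(2),"F",(rz(-W)@s["force"]).round(1));return s,Rc
E
python3 -c "
from h import *
s,Rc=st();p=rz(-W)@(s['eef_pos']-H);print((Rc.T@(np.array([-5,145,130])-p)).round(1))"
```

```text
10.125 case [ -5.6 142.1 329. ] z [ 0.005 -0.642 -0.767] x [-0.004  0.767 -0.642] q [-0.83  0.81  0.77  1.34  0.14  1.39 -0.35] F [-0.2 -1.2  1.2]
[129.9   0.5 150.7]
```

Call:
carry_out(deltas=[0, 0, 0, 0.0266, 0, 0.0348, 1, 0, 0, 0, 0.0266, 0, 0.0348, 1, 0, 0, 0, 0.0266, 0, 0.0348, 1, 0, 0, 0, 0.0266, 0, 0.0348, 1, 0, 0, 0, 0.0266, 0, 0.0348, 1, 0, 0, 0, 0.0042, 0, 0.005, 1, 0, 0, 0, 0.0042, 0, 0.005, 1, 0, 0, 0, 0, 0, 0, 1])

```text
clock: 11.12
eef_pos: [613.2, 51.0, 98.2]
tool_rot: [3.138, 0.697, 1.434]
force: [-0.4, -0.4, 0.4]
width: -0.3
gripper_force: 0.0
```

```bash
python3 -c "
from h import *
st()"
```

```text
11.125 case [ -4.6 133.5  98.2] z [ 0.007 -0.642 -0.767] x [-0.004  0.767 -0.642] q [-0.79  1.07  0.68  1.51  0.04  1.02 -0.48] F [-0.3 -0.4  0.4]
```

Call:
carry_out(deltas=[0, 0, 0, 0.0039, 0, 0.0065, 1, 0, 0, 0, 0.0039, 0, 0.0065, 1, 0, 0, 0, 0.0062, 0, 0.0054, 1, 0, 0, 0, 0.0062, 0, 0.0054, 1, 0, 0, 0, 0.0032, 0, 0.0023, 1, 0, 0, 0, 0.0032, 0, 0.0023, 1, 0, 0, 0, 0, 0, 0, 1])

```text
clock: 12.0
eef_pos: [612.2, 53.7, 57.0]
tool_rot: [-3.141, 0.698, 1.438]
force: [0.1, 0.4, 0.5]
width: 0.1
gripper_force: 0.4
```

```bash
python3 -c "
from h import *
st()
a=ctrl.get_image('scene')[120:260,170:357];b=ctrl.get_image('side')[110:260,180:380]
cv2.imwrite('pics/l1.png',np.hstack([cv2.resize(a[:,:,::-1],(400,300)),cv2.resize(b[:,:,::-1],(400,300))]))"
```

```text
12.0 case [ -5.9 136.   57. ] z [ 0.005 -0.642 -0.766] x [-0.007  0.766 -0.642] q [-0.78  1.12  0.66  1.51  0.02  0.97 -0.5 ] F [0.  0.4 0.5]
```

View pics/l1.png

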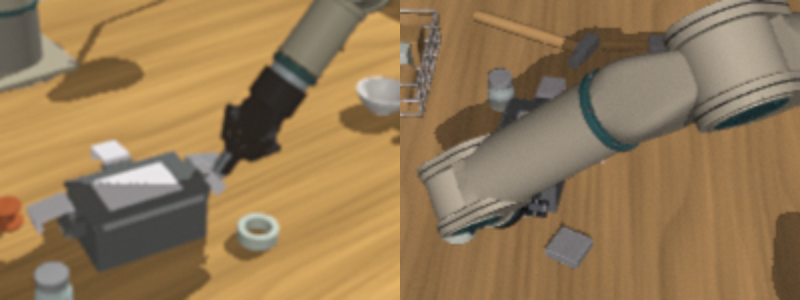

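The flap is following the tip, with only light spring force so far. From here I'll take small steps.

Call:
carry_out(deltas=[0, 0, 0, 0.0014, 0, 0.0026, 1, 0, 0, 0, 0, 0, 0, 1])

```text
clock: 12.35
eef_pos: [612.4, 52.5, 54.7]
tool_rot: [3.141, 0.698, 1.437]
force: [0.5, 0.5, 1.0]
width: -0.1
gripper_force: 0.3
```

Call:
carry_out(deltas=[0, 0, 0, 0.0007, 0, 0.0012, 1, 0, 0, 0, 0, 0, 0, 1])

```text
clock: 12.6
eef_pos: [612.3, 52.4, 53.3]
tool_rot: [3.141, 0.698, 1.437]
force: [1.1, -0.2, 0.5]
width: -0.4
gripper_force: 0.3
```

Call:
carry_out(deltas=[0, 0, 0, 0.0006, 0, 0.0012, 1, 0, 0, 0, 0, 0, 0, 1])

```text
clock: 12.85
eef_pos: [612.4, 52.3, 52.3]
tool_rot: [3.141, 0.698, 1.437]
force: [0.2, 1.4, 3.4]
width: 0.3
gripper_force: 1.2
```

Call:
carry_out(deltas=[0, 0, 0, 0, 0, 0.001, 1, 0, 0, 0, 0, 0, 0, 1])

```text
clock: 13.1
eef_pos: [612.3, 51.6, 51.3]
tool_rot: [3.141, 0.698, 1.437]
force: [-0.4, 0.1, 2.2]
width: 0.0
gripper_force: 1.2
```

Call:
carry_out(deltas=[0, 0, 0, 0, 0, 0.001, 1, 0, 0, 0, 0, 0, 0, 1])

```text
clock: 13.35
eef_pos: [612.1, 50.9, 50.4]
tool_rot: [3.142, 0.698, 1.437]
force: [0.7, 0.3, 3.4]
width: -0.1
gripper_force: 1.0
```

Call:
carry_out(deltas=[0, 0, 0, 0, 0, 0.001, 1, 0, 0, 0, 0, 0, 0, 1])

```text
clock: 13.6
eef_pos: [612.0, 50.2, 49.5]
tool_rot: [-3.142, 0.698, 1.437]
force: [0.5, 0.7, 1.1]
width: 0.3
gripper_force: 0.7
```

Call:
carry_out(deltas=[0, 0, 0, 0, 0, 0.001, 1, 0, 0, 0, 0, 0, 0, 1])

```text
clock: 13.85
eef_pos: [611.3, 49.3, 48.5]
tool_rot: [-3.14, 0.698, 1.437]
force: [0.5, 0.0, -0.4]
width: 0.1
gripper_force: 0.0
```

Call:
carry_out(deltas=[0, 0, 0, 0, 0, 0.001, 1, 0, 0, 0, 0, 0, 0, 1])

```text
clock: 14.1
eef_pos: [611.5, 48.9, 48.0]
tool_rot: [-3.141, 0.698, 1.437]
force: [-0.9, -0.2, -0.1]
width: 0.4
gripper_force: 0.0
```

Call:
carry_out(deltas=[0, 0, 0, 0, 0, 0.001, 1, 0, 0, 0, 0, 0, 0, 1])

```text
clock: 14.35
eef_pos: [611.7, 48.4, 47.4]
tool_rot: [-3.142, 0.698, 1.437]
force: [0.1, 1.7, 1.1]
width: -0.0
gripper_force: 0.4
```

Call:
carry_out(deltas=[0, 0, 0, 0, 0, 0.001, 1, 0, 0, 0, 0, 0, 0, 1])

```text
clock: 14.6
eef_pos: [611.8, 48.2, 46.9]
tool_rot: [3.141, 0.698, 1.437]
force: [-0.5, 3.2, 4.4]
width: 0.0
gripper_force: 1.9
```

Call:
carry_out(deltas=[0, 0, 0, 0, 0, 0.0008, 1, 0, 0, 0, 0, 0, 0, 1])

```text
clock: 14.85
eef_pos: [612.0, 48.3, 46.6]
tool_rot: [3.141, 0.697, 1.437]
force: [-0.3, 4.2, 5.6]
width: 0.2
gripper_force: 3.2
```

Call:
carry_out(deltas=[0, 0, 0, 0, 0, 0.0008, 1, 0, 0, 0, 0, 0, 0, 1])

```text
clock: 15.1
eef_pos: [612.1, 48.2, 46.2]
tool_rot: [3.14, 0.697, 1.437]
force: [-1.8, 7.2, 8.8]
width: 0.1
gripper_force: 4.3
```

The force fell to zero at about 14.0 s, then built up stiffly. That looks like a snap followed by the hard stop, so I'm backing off to check.

Call:
carry_out(deltas=[0, 0, 0, 0, 0, -0.01, 1, 0, 0, 0, 0, 0, -0.05, 1, 0, 0, 0, 0, 0, -0.05, 1, 0, 0, 0, -0.04, 0, -0.045, 1, 0, 0, 0, -0.04, 0, -0.045, 1, 0, 0, 0, 0, 0, 0, 1])

```text
clock: 15.85
eef_pos: [623.0, 112.3, 255.7]
tool_rot: [3.13, 0.695, 1.429]
force: [0.2, -0.0, -0.6]
width: -0.1
gripper_force: 0.0
```

```bash
python3 -c "
from h import *
st()
a=ctrl.get_image('scene')[120:260,170:357];b=ctrl.get_image('wrist')
cv2.imwrite('pics/l2.png',np.hstack([cv2.resize(a[:,:,::-1],(400,300)),cv2.resize(b[:,:,::-1],(400,300))]))"
```

```text
15.85 case [ -3.5 195.6 255.7] z [ 0.011 -0.64  -0.768] x [ 0.     0.768 -0.641] q [-0.85  0.91  0.73  1.32  0.08  1.35 -0.44] F [ 0.2 -0.  -0.6]
```

View pics/l2.png

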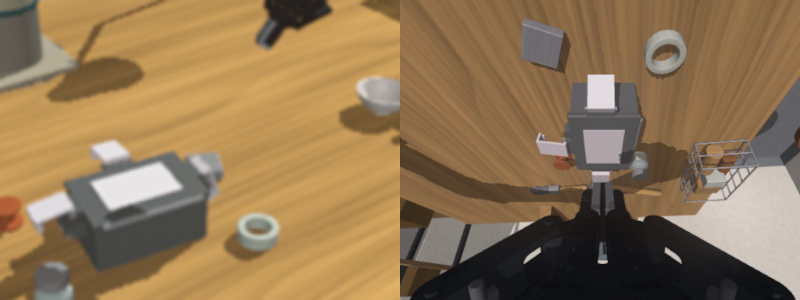

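The left flap now looks folded down: it is dark and slanted at (205,175) in the scene view. I'll check the numbers with predicted flap ends.

```bash
python3 -c "
from h import *
c=ctrl.calibration('wrist');cs=ctrl.calibration('scene')
for th in(0,.2,.4,.6,1.6):
    for x in (-25,15):
        X=H+rz(W)@np.array([x,102+50*np.sin(th)+11*np.cos(th),79-50*np.cos(th)+11*np.sin(th)])
        print(th,(proj(0,X,c)*.78125+[400,0]).round(),((proj(0,X,cs)-[170,120])*300/140).round())"
```

```text
0 [589.  81.] [197. 186.]
0 [614.  81.] [210. 200.]
0.2 [589.  78.] [203. 183.]
0.2 [615.  78.] [215. 197.]
0.4 [588.  75.] [208. 178.]
0.4 [615.  75.] [221. 193.]
0.6 [588.  74.] [212. 174.]
0.6 [615.  74.] [225. 187.]
1.6 [586.  89.] [220. 145.]
1.6 [617.  90.] [234. 159.]
```

It matches an angle of about 0.4, so the left clip is snapped and holding. Next is the right flap.

Call:
carry_out(deltas=[0, 10, 0, 0, 0, 0, 1, 0, 10, 0, 0, 0, 0, 1, 0, 10, 0, 0, 0, 0, 1, 0, 10, 0, 0, 0, 0, 1, 0, 0, 0, -0.045, 0, -0.01, 1, 0, 0, 0, -0.055, 0, -0.01, 1, 0, 0, 0, -0.055, 0, -0.01, 1, 0, 0, 0, -0.055, 0, -0.01, 1, 0, 0, 0, -0.055, 0, 0, 1, 0, 0, 0, -0.055, 0, 0, 1, 0, 0, 0, -0.015, 0, 0, 1, 0, 0, 0, 0, 0, 0, 1])

```text
clock: 17.45
eef_pos: [574.9, -219.0, 288.4]
tool_rot: [-3.139, -0.001, 1.435]
force: [-0.3, 2.0, 0.1]
width: 0.1
gripper_force: 0.0
```

Call:
carry_out(deltas=[0, 10, 0, 0, 0, 0, 1, 0, 10, 0, 0, 0, 0, 1, 0, 10, 0, 0, 0, 0, 1, 0, 10, 0, 0, 0, 0, 1, 0, 0, 0, 0, 0, 0, 1, 0, 0, 0, 0, 0, 0, 1])

```text
clock: 18.2
eef_pos: [576.8, -215.9, 290.3]
tool_rot: [3.141, -0.698, 1.441]
force: [-0.2, -0.4, 1.5]
width: 0.2
gripper_force: 0.0
```

```bash
python3 -c "
from h import *
s,Rc=st();p=rz(-W)@(s['eef_pos']-H)
a=np.array([-5,-133.5,110]);print((Rc.T@(a-p)).round(1),Rc[:,1].round(3))"
```

```text
18.2 case [  -2.8 -135.9  290.3] z [-0.007  0.643 -0.766] x [-0.009  0.766  0.643] q [ 0.52  0.74  0.22  1.38 -0.71  1.51  0.8 ] F [-0.1 -0.4  1.5]
[-114.    -2.2  139.8] [1.    0.012 0.   ]
```

Call:
carry_out(deltas=[0, 0, 0, -0.0285, -0.0005, 0.035, 1, 0, 0, 0, -0.0285, -0.0005, 0.035, 1, 0, 0, 0, -0.0285, -0.0005, 0.035, 1, 0, 0, 0, -0.0285, -0.0005, 0.035, 1, 0, 0, 0, -0.0039, 0, 0.0046, 1, 0, 0, 0, -0.0039, 0, 0.0046, 1, 0, 0, 0, 0, 0, 0, 1])

```text
clock: 19.08
eef_pos: [575.3, -215.7, 99.3]
tool_rot: [3.138, -0.697, 1.44]
force: [-1.2, 0.1, 0.2]
width: -0.1
gripper_force: 0.0
```

```bash
python3 -c "
from h import *
st()"
```

```text
19.075 case [  -4.4 -135.8   99.3] z [-0.004  0.642 -0.767] x [-0.009  0.767  0.642] q [ 0.54  0.96  0.18  1.5  -0.78  1.24  1.02] F [-1.2 -0.1  0.2]
```

Call:
carry_out(deltas=[0, 0, 0, -0.003, 0, 0.0073, 1, 0, 0, 0, -0.003, 0, 0.0073, 1, 0, 0, 0, -0.0062, 0, 0.0054, 1, 0, 0, 0, -0.0062, 0, 0.0054, 1, 0, 0, 0, -0.0033, 0, 0.0024, 1, 0, 0, 0, -0.0033, 0, 0.0024, 1, 0, 0, 0, 0, 0, 0, 1])

```text
clock: 19.95
eef_pos: [573.9, -215.9, 57.7]
tool_rot: [-3.141, -0.698, 1.436]
force: [-0.7, -1.1, 0.9]
width: 0.1
gripper_force: 0.2
```

```bash
python3 -c "
from h import *
st()"
```

```text
19.95 case [  -5.7 -136.2   57.7] z [-0.005  0.642 -0.766] x [-0.006  0.766  0.642] q [ 0.55  1.02  0.16  1.51 -0.8   1.19  1.05] F [-0.6 -1.2  0.9]
```

Call:
carry_out(deltas=[0, 0, 0, -0.0014, 0, 0.0026, 1, 0, 0, 0, 0, 0, 0, 1])

```text
clock: 20.2
eef_pos: [574.3, -214.9, 55.3]
tool_rot: [3.141, -0.698, 1.437]
force: [0.3, -0.2, -0.5]
width: 0.1
gripper_force: 0.3
```

Call:
carry_out(deltas=[0, 0, 0, -0.0007, 0, 0.0012, 1, 0, 0, 0, 0, 0, 0, 1])

```text
clock: 20.45
eef_pos: [574.4, -214.6, 54.0]
tool_rot: [3.141, -0.698, 1.437]
force: [-0.7, -0.4, 0.9]
width: 0.2
gripper_force: 0.2
```

Call:
carry_out(deltas=[0, 0, 0, -0.0006, 0, 0.0012, 1, 0, 0, 0, 0, 0, 0, 1])

```text
clock: 20.7
eef_pos: [574.4, -214.3, 52.6]
tool_rot: [-3.142, -0.698, 1.437]
force: [0.8, -0.7, 0.7]
width: -0.4
gripper_force: 0.3
```

Force is still light, so I'll step 1 mm at a time along the tool axis.

Call:
carry_out(deltas=[0, 0, 0, 0, 0, 0.001, 1, 0, 0, 0, 0, 0, 0, 1])

```text
clock: 20.95
eef_pos: [574.4, -213.7, 51.9]
tool_rot: [-3.141, -0.698, 1.437]
force: [-0.0, 0.3, 0.8]
width: 0.0
gripper_force: 0.3
```

Call:
carry_out(deltas=[0, 0, 0, 0, 0, 0.001, 1, 0, 0, 0, 0, 0, 0, 1])

```text
clock: 21.2
eef_pos: [574.5, -213.1, 51.1]
tool_rot: [-3.142, -0.698, 1.437]
force: [0.6, -1.1, 0.7]
width: 0.2
gripper_force: 0.3
```

Call:
carry_out(deltas=[0, 0, 0, 0, 0, 0.001, 1, 0, 0, 0, 0, 0, 0, 1])

```text
clock: 21.45
eef_pos: [574.6, -212.4, 50.3]
tool_rot: [-3.142, -0.698, 1.437]
force: [0.6, -0.6, 1.0]
width: -0.5
gripper_force: 0.3
```

Call:
carry_out(deltas=[0, 0, 0, 0, 0, 0.001, 1, 0, 0, 0, 0, 0, 0, 1])

```text
clock: 21.7
eef_pos: [574.7, -211.8, 49.6]
tool_rot: [-3.142, -0.698, 1.437]
force: [0.1, -0.4, 0.5]
width: -0.2
gripper_force: 0.3
```

Call:
carry_out(deltas=[0, 0, 0, 0, 0, 0.001, 1, 0, 0, 0, 0, 0, 0, 1])

```text
clock: 21.95
eef_pos: [574.8, -211.0, 48.9]
tool_rot: [-3.142, -0.698, 1.437]
force: [0.6, -0.5, 0.5]
width: 0.1
gripper_force: 0.3
```

Call:
carry_out(deltas=[0, 0, 0, 0.0002, 0, 0.001, 1, 0, 0, 0, 0, 0, 0, 1])

```text
clock: 22.2
eef_pos: [574.8, -210.6, 48.3]
tool_rot: [3.141, -0.698, 1.437]
force: [0.2, -1.9, 2.0]
width: 0.4
gripper_force: 1.1
```

Call:
carry_out(deltas=[0, 0, 0, 0.0002, 0, 0.001, 1, 0, 0, 0, 0, 0, 0, 1])

```text
clock: 22.45
eef_pos: [575.0, -209.9, 47.6]
tool_rot: [3.141, -0.698, 1.437]
force: [-0.6, -2.1, 2.3]
width: 0.0
gripper_force: 1.4
```

Call:
carry_out(deltas=[0, 0, 0, 0.0002, 0, 0.001, 1, 0, 0, 0, 0, 0, 0, 1])

```text
clock: 22.7
eef_pos: [575.1, -208.9, 46.8]
tool_rot: [-3.141, -0.698, 1.437]
force: [-0.3, -3.2, 2.2]
width: 0.1
gripper_force: 1.2
```

Call:
carry_out(deltas=[0, 0, 0, 0.0003, 0, 0.001, 1, 0, 0, 0, 0, 0, 0, 1])

```text
clock: 22.95
eef_pos: [575.2, -208.0, 46.1]
tool_rot: [-3.141, -0.698, 1.437]
force: [0.9, -2.2, 0.3]
width: 0.2
gripper_force: 1.0
```

Call:
carry_out(deltas=[0, 0, 0, 0.0003, 0, 0.001, 1, 0, 0, 0, 0, 0, 0, 1])

```text
clock: 23.2
eef_pos: [575.0, -206.0, 45.7]
tool_rot: [-3.14, -0.7, 1.437]
force: [-0.3, -0.9, 0.8]
width: 0.0
gripper_force: 0.0
```

Call:
carry_out(deltas=[0, 0, 0, 0.0003, 0, 0.001, 1, 0, 0, 0, 0, 0, 0, 1])

```text
clock: 23.45
eef_pos: [575.2, -205.8, 45.3]
tool_rot: [-3.141, -0.699, 1.437]
force: [-0.3, 0.1, 0.5]
width: 0.1
gripper_force: 0.3
```

Call:
carry_out(deltas=[0, 0, 0, 0.0003, 0, 0.001, 1, 0, 0, 0, 0, 0, 0, 1])

```text
clock: 23.7
eef_pos: [575.5, -205.4, 44.7]
tool_rot: [-3.141, -0.698, 1.437]
force: [1.0, -0.2, 1.1]
width: -0.1
gripper_force: 0.6
```

Call:
carry_out(deltas=[0, 0, 0, 0.0003, 0, 0.001, 1, 0, 0, 0, 0, 0, 0, 1])

```text
clock: 23.95
eef_pos: [575.6, -205.3, 44.4]
tool_rot: [3.141, -0.697, 1.437]
force: [-1.0, -4.1, 5.0]
width: -0.1
gripper_force: 2.4
```

Call:
carry_out(deltas=[0, 0, 0, 0.0002, 0, 0.0008, 1, 0, 0, 0, 0, 0, 0, 1])

```text
clock: 24.2
eef_pos: [575.7, -205.3, 44.1]
tool_rot: [3.141, -0.696, 1.437]
force: [-1.7, -5.1, 6.1]
width: -0.3
gripper_force: 3.5
```

The right flap shows the same signature: the pad force went to zero at 23.2 s, then a stiff stop at 8 N. I'm backing off and reorienting for the front flap.

Call:
carry_out(deltas=[0, 0, 0, 0, 0, -0.01, 1, 0, 0, 0, 0, 0, -0.05, 1, 0, 0, 0, 0, 0, -0.055, 1, 0, 0, 0, 0, 0, -0.055, 1, 0, 0, 0, 0.03, 0, -0.04, 1, 0, -10, 0, 0, 0, 0, 1, 0, -10, 0, 0, 0, 0, 1, 0, -10, 0, 0, 0, 0, 1, 0, -10, 0, 0, 0, 0, 1, 0, 0, 0, 0.05, -0.02, -0.03, 1, 0, 0, 0, 0.055, -0.02, 0, 1, 0, 0, 0, 0, 0, 0, 1])

```text
clock: 25.7
eef_pos: [535.3, -198.1, 253.6]
tool_rot: [-3.14, -0.006, 1.446]
force: [-0.3, 0.1, 0.3]
width: 0.1
gripper_force: 0.0
```

Call:
carry_out(deltas=[0, 0, -10, 0, 0, 0, 1, 0, 0, -10, 0, 0, 0, 1, 0, 0, -10, 0, 0, 0, 1, 0, 0, -10, 0, 0, 0, 1, 0, 0, -10, 0, 0, 0, 1, 0, 0, -10, 0, 0, 0, 1, 0, 0, -10, 0, 0, 0, 1, 0, 0, -10, 0, 0, 0, 1, 0, 0, -10, 0, 0, 0, 1, 0, 0, 0, 0, 0, 0, 1, 0, 0, 0, 0, 0, 0, 1])

```text
clock: 27.08
eef_pos: [535.0, -205.8, 253.6]
tool_rot: [3.141, -0.0, 3.004]
force: [0.3, 0.3, -0.0]
width: -0.2
gripper_force: 0.0
```

```bash
python3 -c "
from h import *
s,Rc=st();p=rz(-W)@(s['eef_pos']-H)
print((Rc.T@(np.array([-105,0,290])-p)).round(1),Rc[:,1].round(3))
c=ctrl.calibration('wrist')
for th in(0,.2,.4,.6,1.6):
    print(th,*[(proj(0,H+rz(W)@np.array([x,-(102+50*np.sin(th)+11*np.cos(th)),79-50*np.cos(th)+11*np.sin(th)]),c)*1.5625).round() for x in (-25,15)])
cv2.imwrite('pics/r1.png',cv2.resize(ctrl.get_image('wrist')[:,:,::-1],(800,600)))"
```

```text
27.075 case [ -45.6 -131.8  253.6] z [-0.  0. -1.] x [-1.    -0.005  0.   ] q [ 0.25  0.49  0.1   1.71 -0.06  0.94  1.81] F [ 0.3  0.4 -0. ]
[ 58.9 132.1 -36.4] [-0.005  1.     0.   ]
0 [427. 281.] [426. 325.]
0.2 [416. 282.] [415. 326.]
0.4 [406. 284.] [405. 328.]
0.6 [396. 286.] [396. 330.]
1.6 [378. 303.] [379. 353.]
```

View pics/r1.png

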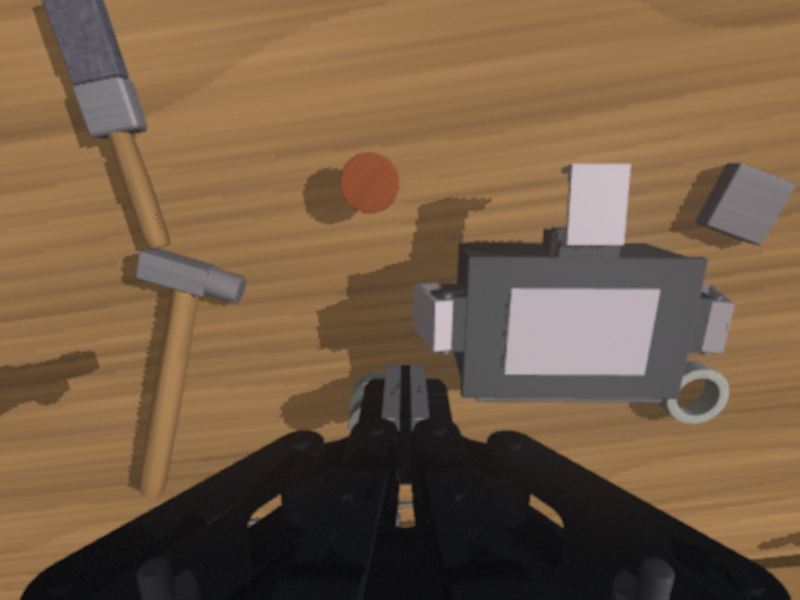

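The picture shows both side flaps down: the right flap's end is at (414,283), an angle of about 0.2. The front flap sticks out level at (598,165) to (598,243). Moving to it now.

Call:
carry_out(deltas=[0, 0, 0, 0.022, 0.033, -0.009, 1, 0, 0, 0, 0.022, 0.033, -0.009, 1, 0, 0, 0, 0.022, 0.033, -0.009, 1, 0, 0, 0, 0.022, 0.033, -0.009, 1, 0, -10, 0, 0, 0, 0, 1, 0, -10, 0, 0, 0, 0, 1, 0, -10, 0, 0, 0, 0, 1, 0, -10, 0, 0, 0, 0, 1, 0, 0, 0, 0, 0, 0, 1, 0, 0, 0, 0, 0, 0, 1])

```text
clock: 28.38
eef_pos: [458.8, -90.4, 280.5]
tool_rot: [-3.071, 0.423, 2.994]
force: [-0.1, -0.1, 0.1]
width: -0.0
gripper_force: 0.0
```

```bash
python3 -c "
from h import *
s,Rc=st();p=rz(-W)@(s['eef_pos']-H)
print((Rc.T@(np.array([-103.5,0,110])-p)).round(1),Rc[:,1].round(3))"
```

```text
28.375 case [-137.3  -28.3  280.5] z [ 0.409 -0.073 -0.909] x [-0.912  0.005 -0.411] q [ 0.34  0.14 -0.33  2.3   0.53  0.34  0.97] F [-0.1 -0.1  0.1]
[ 39.4  40.4 166.8] [ 0.035  0.997 -0.064]
```

Call:
carry_out(deltas=[0, 0, 0, 0.0057, 0.0095, 0.0326, 1, 0, 0, 0, 0.0057, 0.0095, 0.0326, 1, 0, 0, 0, 0.0057, 0.0095, 0.0326, 1, -4, 0, 0, 0.0057, 0.0095, 0.0326, 1, 0, -8, 0, 0, 0, 0, 1, 0, -8, 0, 0, 0, 0, 1, 0, 0, 0, 0, 0, 0, 1, 0, 0, 0, 0, 0, 0, 1])

```text
clock: 29.38
eef_pos: [482.8, -86.2, 171.4]
tool_rot: [-3.04, 0.486, 3.042]
force: [-0.2, 0.1, -0.3]
width: 0.0
gripper_force: 0.0
```

```bash
python3 -c "
from h import *
s,Rc=st();p=rz(-W)@(s['eef_pos']-H)
print((Rc.T@(np.array([-103.5,0,98])-p)).round(1),Rc[:,1].round(3))"
```

```text
29.375 case [-114.2  -20.7  171.4] z [ 0.468 -0.082 -0.88 ] x [-0.883 -0.038 -0.467] q [ 0.69  0.56 -0.96  2.45  1.83  0.66 -0.35] F [-0.2  0.  -0.3]
[24.  27.3 67.9] [ 0.005  0.996 -0.09 ]
```

The elbow is at its limit with this much tilt so close in, so I'll use a smaller one, about 19°.

Call:
carry_out(deltas=[0, 9, 0, 0, 0, 0, 1, -5, 0, 0, 0.005, 0.014, 0, 1, 0, 0, 0, 0.005, 0.014, 0, 1, 0, 0, 0, 0, 0, 0, 1, 0, 0, 0, 0, 0, 0, 1])

```text
clock: 30.0
eef_pos: [473.3, -62.6, 163.5]
tool_rot: [-3.109, 0.388, 3.039]
force: [-0.0, 0.2, -1.0]
width: 0.1
gripper_force: 0.0
```

```bash
python3 -c "
from h import *
s,Rc=st();p=rz(-W)@(s['eef_pos']-H)
print((Rc.T@(np.array([-105,0,115])-p)).round(1),Rc[:,1].round(3))"
```

```text
30.0 case [-126.9    1.2  163.5] z [ 0.379 -0.018 -0.925] x [-0.925 -0.037 -0.378] q [ 0.68  0.55 -0.93  2.39  1.61  0.53 -0.13] F [-0.   0.2 -1. ]
[-1.9 -0.4 53.2] [-0.027  0.999 -0.03 ]
```

Call:
carry_out(deltas=[0, 0, 0, -0.0006, 0, 0.0177, 1, 0, 0, 0, -0.0006, 0, 0.0177, 1, 0, 0, 0, -0.0006, 0, 0.0177, 1, 0, 0, 0, 0, 0, 0, 1, 0, 0, 0, 0, 0, 0, 1])

```text
clock: 30.62
eef_pos: [494.1, -66.0, 114.8]
tool_rot: [-3.111, 0.387, 3.039]
force: [-0.2, 0.6, 0.1]
width: -0.3
gripper_force: 0.0
```

```bash
python3 -c "
from h import *
s,Rc=st();p=rz(-W)@(s['eef_pos']-H)
phi=np.arctan2(Rc[0,2],-Rc[2,2]);print('phi',phi,Rc[:,1].round(3))
t=np.array([-np.cos(phi),0,-np.sin(phi)])
def C(th,r):return np.array([-(72+r*np.sin(th)+11*np.cos(th)),0,79-r*np.cos(th)+11*np.sin(th)])
prev=p
for th,r,k in((1.57,36,-1),(1.3,34,-.5),(1.05,29,.5),(.8,28,1),(.68,29,1),(.6,30,1),(.52,30,1),(.4,30,1),(.3,30,1),(.2,30,1),(.1,30,1),(0,30,1)):
    T=C(th,r)+11*k*t;print(th,T.round(1),(Rc.T@(T-prev)).round(1));prev=T
"
```

```text
30.625 case [-105.9    0.9  114.8] z [ 0.378 -0.016 -0.926] x [-0.925 -0.036 -0.377] q [ 0.65  0.7  -0.91  2.38  1.82  0.63 -0.29] F [-0.3  0.6  0.1]
phi 0.387542634888985 [-0.028  0.999 -0.028]
1.57 [-97.8   0.   94.1] [ 0.4 -0.5 22.2]
1.3 [-102.6    0.    82.6] [8.8 0.5 8.9]
1.05 [-107.7    0.    72. ] [8.7 0.4 7.8]
0.8 [-109.9    0.    63.2] [5.4 0.3 7.3]
0.68 [-109.     0.    59.2] [0.6 0.1 4.1]
0.6 [-108.2    0.    56.3] [0.4 0.1 3. ]
0.52 [-106.6    0.    54.3] [-0.7  0.   2.5]
0.4 [-104.     0.    51.5] [-1.4  0.   3.6]
0.3 [-101.6    0.    49.4] [-1.5 -0.   2.8]
0.2 [-98.9   0.   47.6] [-1.8 -0.   2.7]
0.1 [-96.1   0.   46.1] [-2.  -0.   2.5]
0 [-93.2   0.   44.8] [-2.3 -0.   2.3]
```

Call:
carry_out(deltas=[0, 0, 0, 0, 0, 0.011, 1, 0, 0, 0, 0, 0, 0.011, 1, 0, 0, 0, 0.0044, 0, 0.0045, 1, 0, 0, 0, 0.0044, 0, 0.0045, 1, 0, 0, 0, 0.0044, 0, 0.004, 1, 0, 0, 0, 0.0044, 0, 0.004, 1, 0, 0, 0, 0.0027, 0, 0.0036, 1, 0, 0, 0, 0.0027, 0, 0.0036, 1, 0, 0, 0, 0, 0, 0, 1])

```text
clock: 31.75
eef_pos: [489.6, -66.7, 62.5]
tool_rot: [-3.112, 0.385, 3.038]
force: [-0.1, 0.8, 1.4]
width: -0.0
gripper_force: 0.2
```

```bash
python3 -c "
from h import *
s,_=st();print(s['gripper_force'])"
```

```text
31.75 case [-110.3   -0.5   62.5] z [ 0.377 -0.015 -0.926] x [-0.926 -0.036 -0.376] q [ 0.63  0.86 -0.91  2.42  2.01  0.77 -0.45] F [-0.2  0.8  1.4]
0.24829695699736476
```

In contact at about 0.8 rad. I'm stepping on along the arc.

Call:
carry_out(deltas=[0, 0, 0, 0.0005, 0, 0.0035, 1, 0, 0, 0, 0, 0, 0, 1])

```text
clock: 32.0
eef_pos: [491.1, -66.9, 59.4]
tool_rot: [-3.112, 0.387, 3.038]
force: [-0.4, 0.6, -0.7]
width: 0.2
gripper_force: 0.3
```

Call:
carry_out(deltas=[0, 0, 0, 0.0001, 0, 0.001, 1, 0, 0, 0, 0, 0, 0, 1])

```text
clock: 32.25
eef_pos: [491.5, -67.0, 58.7]
tool_rot: [-3.112, 0.387, 3.038]
force: [0.3, -0.5, 0.4]
width: -0.0
gripper_force: 0.2
```

Call:
carry_out(deltas=[0, 0, 0, 0.0001, 0, 0.001, 1, 0, 0, 0, 0, 0, 0, 1])

```text
clock: 32.5
eef_pos: [491.7, -67.1, 57.7]
tool_rot: [-3.112, 0.387, 3.038]
force: [0.7, -0.7, -0.0]
width: 0.1
gripper_force: 0.2
```

Call:
carry_out(deltas=[0, 0, 0, 0, 0, 0.001, 1, 0, 0, 0, 0, 0, 0, 1])

```text
clock: 32.75
eef_pos: [492.0, -67.1, 56.7]
tool_rot: [-3.112, 0.387, 3.038]
force: [0.4, 0.0, 0.5]
width: 0.3
gripper_force: 0.3
```

Call:
carry_out(deltas=[0, 0, 0, -0.0003, 0, 0.001, 1, 0, 0, 0, 0, 0, 0, 1])

```text
clock: 33.0
eef_pos: [492.6, -67.2, 55.8]
tool_rot: [-3.112, 0.387, 3.038]
force: [-1.2, -0.8, 0.1]
width: -0.3
gripper_force: 0.3
```

Call:
carry_out(deltas=[0, 0, 0, -0.0003, 0, 0.001, 1, 0, 0, 0, 0, 0, 0, 1])

```text
clock: 33.25
eef_pos: [493.2, -67.3, 55.0]
tool_rot: [-3.112, 0.387, 3.038]
force: [-0.8, 0.3, 0.7]
width: 0.2
gripper_force: 0.3
```

Call:
carry_out(deltas=[0, 0, 0, -0.0003, 0, 0.001, 1, 0, 0, 0, 0, 0, 0, 1])

```text
clock: 33.5
eef_pos: [493.9, -67.4, 54.2]
tool_rot: [-3.112, 0.387, 3.038]
force: [-0.9, -0.0, 0.0]
width: -0.4
gripper_force: 0.4
```

Call:
carry_out(deltas=[0, 0, 0, -0.0004, 0, 0.001, 1, 0, 0, 0, 0, 0, 0, 1])

```text
clock: 33.75
eef_pos: [494.6, -67.5, 53.4]
tool_rot: [-3.112, 0.387, 3.038]
force: [-0.7, 0.8, 1.1]
width: -0.1
gripper_force: 0.4
```

Call:
carry_out(deltas=[0, 0, 0, -0.0004, 0, 0.001, 1, 0, 0, 0, 0, 0, 0, 1])

```text
clock: 34.0
eef_pos: [495.4, -67.6, 52.7]
tool_rot: [-3.112, 0.387, 3.038]
force: [-1.2, -0.0, -0.1]
width: -0.1
gripper_force: 0.4
```

Call:
carry_out(deltas=[0, 0, 0, -0.0004, 0, 0.001, 1, 0, 0, 0, 0, 0, 0, 1])

```text
clock: 34.25
eef_pos: [496.2, -67.7, 51.9]
tool_rot: [-3.112, 0.387, 3.038]
force: [-0.7, 0.2, 0.6]
width: -0.0
gripper_force: 0.5
```

Call:
carry_out(deltas=[0, 0, 0, -0.0005, 0, 0.001, 1, 0, 0, 0, 0, 0, 0, 1])

```text
clock: 34.5
eef_pos: [497.0, -67.8, 51.2]
tool_rot: [-3.112, 0.387, 3.038]
force: [-0.7, 0.4, 0.6]
width: -0.4
gripper_force: 0.6
```

Call:
carry_out(deltas=[0, 0, 0, -0.0005, 0, 0.001, 1, 0, 0, 0, 0, 0, 0, 1])

```text
clock: 34.75
eef_pos: [497.8, -67.9, 50.4]
tool_rot: [-3.112, 0.387, 3.038]
force: [-1.1, -0.2, 0.6]
width: 0.2
gripper_force: 0.6
```

Call:
carry_out(deltas=[0, 0, 0, -0.0005, 0, 0.001, 1, 0, 0, 0, 0, 0, 0, 1])

```text
clock: 35.0
eef_pos: [498.7, -68.1, 49.7]
tool_rot: [-3.112, 0.387, 3.038]
force: [-1.6, 0.3, 0.0]
width: 0.1
gripper_force: 0.7
```

Call:
carry_out(deltas=[0, 0, 0, -0.0006, 0, 0.001, 1, 0, 0, 0, 0, 0, 0, 1])

```text
clock: 35.25
eef_pos: [499.6, -68.2, 49.0]
tool_rot: [-3.112, 0.387, 3.038]
force: [-1.2, 0.6, -0.1]
width: 0.1
gripper_force: 0.7
```

Call:
carry_out(deltas=[0, 0, 0, -0.0006, 0, 0.001, 1, 0, 0, 0, 0, 0, 0, 1])

```text
clock: 35.5
eef_pos: [500.5, -68.3, 48.3]
tool_rot: [-3.112, 0.387, 3.038]
force: [-1.1, -0.9, -0.3]
width: 0.1
gripper_force: 0.8
```

Call:
carry_out(deltas=[0, 0, 0, -0.0006, 0, 0.001, 1, 0, 0, 0, 0, 0, 0, 1])

```text
clock: 35.75
eef_pos: [501.1, -68.4, 47.7]
tool_rot: [-3.112, 0.386, 3.039]
force: [-2.7, 0.1, 2.3]
width: 0.3
gripper_force: 1.9
```

Call:
carry_out(deltas=[0, 0, 0, -0.0006, 0, 0.0009, 1, 0, 0, 0, 0, 0, 0, 1])

```text
clock: 36.0
eef_pos: [502.3, -68.6, 47.0]
tool_rot: [-3.112, 0.387, 3.038]
force: [-3.5, 0.1, 1.7]
width: -0.1
gripper_force: 1.6
```

Call:
carry_out(deltas=[0, 0, 0, -0.0006, 0, 0.0009, 1, 0, 0, 0, 0, 0, 0, 1])

```text
clock: 36.25
eef_pos: [503.4, -68.7, 46.4]
tool_rot: [-3.112, 0.387, 3.038]
force: [-3.1, 0.3, 0.7]
width: -0.1
gripper_force: 1.1
```

Call:
carry_out(deltas=[0, 0, 0, -0.0006, 0, 0.0009, 1, 0, 0, 0, 0, 0, 0, 1])

```text
clock: 36.5
eef_pos: [504.8, -68.9, 45.9]
tool_rot: [-3.112, 0.388, 3.038]
force: [-0.3, 0.1, 0.5]
width: 0.2
gripper_force: 0.2
```

Call:
carry_out(deltas=[0, 0, 0, -0.0006, 0, 0.0009, 1, 0, 0, 0, 0, 0, 0, 1])

```text
clock: 36.75
eef_pos: [505.1, -68.9, 45.3]
tool_rot: [-3.112, 0.387, 3.038]
force: [-1.7, 0.2, 0.8]
width: 0.2
gripper_force: 0.6
```

Snapped: the force dropped at 36.5 s. I'll press on gently to the stop.

Call:
carry_out(deltas=[0, 0, 0, -0.0006, 0, 0.0009, 1, 0, 0, 0, 0, 0, 0, 1])

```text
clock: 37.0
eef_pos: [505.6, -69.0, 44.6]
tool_rot: [-3.112, 0.386, 3.039]
force: [-2.3, -0.5, 0.9]
width: 0.3
gripper_force: 1.3
```

Call:
carry_out(deltas=[0, 0, 0, -0.0005, 0, 0.0007, 1, 0, 0, 0, 0, 0, 0, 1])

```text
clock: 37.25
eef_pos: [505.6, -68.9, 43.9]
tool_rot: [-3.112, 0.385, 3.039]
force: [-4.9, 0.1, 3.1]
width: -0.3
gripper_force: 2.6
```

Call:
carry_out(deltas=[0, 0, 0, -0.0006, 0, 0.0007, 1, 0, 0, 0, 0, 0, 0, 1])

```text
clock: 37.5
eef_pos: [505.7, -68.9, 43.4]
tool_rot: [-3.112, 0.384, 3.039]
force: [-7.3, 0.9, 5.5]
width: -0.2
gripper_force: 3.6
```

Call:
carry_out(deltas=[0, 0, 0, 0.01, 0, -0.01, 1, 0, 0, 0, 0.01, 0, -0.04, 1, 0, 0, 0, 0, 0, -0.05, 1, 0, 0, 0, 0, 0, -0.05, 1, 0, 0, 0, 0, 0, -0.05, 1, 0, 0, 0, 0, 0, -0.04, 1, 0, 0, 0, 0, 0, 0, 1, 0, 0, 0, 0, 0, 0, 1])

```text
clock: 38.5
eef_pos: [405.6, -55.4, 243.9]
tool_rot: [-3.107, 0.375, 3.038]
force: [0.4, -0.8, -0.7]
width: -0.2
gripper_force: 0.0
```

```bash
python3 -c "
from h import *
st()
c=ctrl.calibration('wrist')
for th in(0,.1,.2,.4,1.6):
    print(th,*[(proj(0,H+rz(W)@np.array([-(72+50*np.sin(th)+11*np.cos(th)),y,79-50*np.cos(th)+11*np.sin(th)]),c)*.78125).round() for y in (-20,20)])
a=ctrl.get_image('wrist');b=ctrl.get_image('scene')[120:260,170:357]
cv2.imwrite('pics/f1.png',np.hstack([cv2.resize(x[:,:,::-1],(400,300)) for x in(a,b)]))"
```

```text
38.5 case [-195.    -1.2  243.9] z [ 0.367 -0.021 -0.93 ] x [-0.93  -0.036 -0.366] q [ 1.    0.28 -1.21  2.42  1.03  0.46  0.4 ] F [ 0.5 -0.8 -0.7]
0 [195. 141.] [217. 141.]
0.1 [195. 139.] [217. 140.]
0.2 [195. 137.] [217. 138.]
0.4 [194. 135.] [217. 136.]
1.6 [192. 144.] [219. 145.]
```

View pics/f1.png

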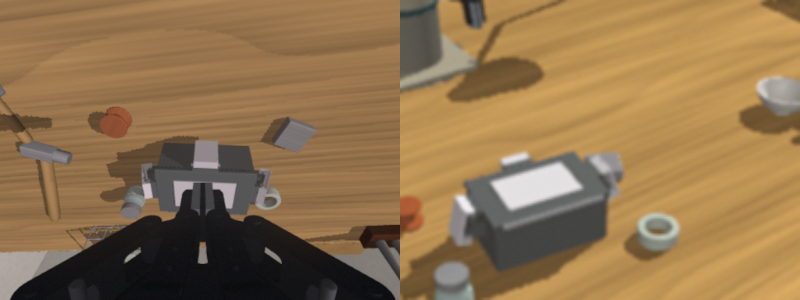

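The picture shows all three flaps folded down, the lid shut, and the bystanders apparently unmoved. The arm is clear of everything, so I'm handing in.

```bash
python3 -c "
from cell import ctrl
print(ctrl.finish_job())"
```

```text
the job is handed in; nothing more can be done
None
```

The lid is shut and the left, right and front clips are snapped and holding. The highest force read while pressing a flap was about 11.5 N, and I handed the job in at about 38.6 s of the 69 s allowed.

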